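# Screw a hose elbow into a clamped gas fitting, snug plus 30 degrees

### The job

Screw the loose brass hose elbow into the brass socket clamped in the little vise: let its two lugs drop through the socket's entry slots, then turn it clockwise (seen from above), letting it sink with the thread, until you feel the seal begin to resist. From there turn it about 30 degrees further and let go, so that the seal is squeezed but not crushed. Never force it, and leave the tin, the flux pot and the small open box where they are.

Things in the scene. Friction and masses are not known exactly. Their poses are not given: they have to be found in the camera images.
- elbow: Loose brass hose elbow, about 0.12 kg, upright on its nose, 70 mm high. Origin: centre of the nose's underside; z up the shank, x out along the hose barb. Round shank 24 mm across, z = 0 to 37 mm (nose bevelled over 3 mm to 19 mm across). Hex 24 mm over its +-y flats, z = 36 to 48 mm; square head 24 x 24 mm, z = 48 to 68 mm. Barb 12 mm thick at z = 58 mm, reaching x = 40 mm.
- lugs (a point): On the elbow's axis at its z = 12 mm, level with its two lugs: round pins 6 mm thick that stick out along its +y and -y, 33 mm over both ends.
- head (a point): On the elbow's axis at its z = 56 mm: where to grip it from above, across the 24 mm between its +-y flats. Fingertips should stay above the elbow's z = 37 mm, to clear the socket's rim when it is screwed down.
- socket: Small grey fixed vise with an upright brass socket in its jaws. Origin: on the socket's axis, at bench level; z up. Socket 43 mm across, bore 26 mm, z = 14 to 48 mm (rim); vise up to 30 mm. Two slots 8.5 mm wide through the rim at +y and -y let the lugs in when the elbow's yaw equals the socket's, or half a turn from it, within 4 degrees.
- mouth (a point): Centre of the socket's open mouth, on its axis, level with the rim, 48 mm above the bench. When the lugs only rest on the rim, the elbow's origin is 9 mm below this point; when they are fully down in the slots, 23 mm below it.
- thread (a point): On the socket's axis at z = 37 mm, level with the lugs when down in the slots. From the slots a right-hand two-start thread channel leads clockwise: lead 30 mm per turn (0.83 mm down per 10 degrees), axial play 0.6 mm, at most 130 degrees long. Friction keeps the elbow where it is left.
- bore (a point): On the socket's axis at z = 14 mm, the bore's floor. Above it lies a sprung rubber seal (5 N per mm, 5 mm travel) at a height nobody has measured: the nose meets it anywhere from 5 to 70 degrees clockwise of the slots. From there a gripper that sinks with the thread feels an upward push that climbs with every degree; about 12 degrees later the lugs bear and the thread holds the squeeze.
- brass_tin: Bystander: round brass tin with lid, 62 mm across, 23 high. Origin: centre of its underside. Leave it.
- flux_pot: Bystander: round stone flux pot, 53 mm across, 32 high. Origin: centre of its underside. Leave it.
- stone_box: Bystander: small white open box with something blue in it, 44 x 42 mm, 22 high. Origin: centre of its underside. Leave it.
Mind the look-alikes: they are no part of the job. Leave any pink look-alike of the elbow alone.

How it is judged:
By the outcome, as a careful person would: the job done as asked, in the order asked, and still so for the second after the job is handed in, with the robot touching nothing.
It also fails if it takes over 72 s, if anything falls off the work surface, if the arm or the gripper's body presses on something with over 40 N, if the wrist force passes 120 N, or if a joint passes its speed limit or range.

### The arm

A 7-joint arm with a two-finger parallel gripper is mounted at the origin on a cart in front of the work surface, level with it; the furniture and walls round the work are solid. World frame = base frame: x ahead of the robot, y to its left, z up, the work surface at z = 0. Lengths are in m, angles in rad, forces in N, time in s.
With the tool pointing down it reaches from about 0.35 to 0.9 m from the base axis. Payload 7.2 kg.
Tool frame: the origin (TCP) lies midway between the tips of the shut fingers; the grasp point (between the pads) lies 19 mm behind it (ctrl.grip_depth is the distance from the TCP to the grasp point, in m); z points along the fingers, y is the line along which they close (so a half turn about z gives the same grasp; the last joint's range is limited). The gripper opens to 88 mm and grips with 3 to 60 N. Pads are 20 mm wide; open, the fingers measure 115 mm over their backs; the gripper's body (75 mm by 178 mm) begins 61 mm behind the grasp point.
Start: joints at [-0.068, 0.411, -0.013, 1.596, 0.006, 1.134, -0.082], TCP at [0.625, -0, 0.223] pointing down, gripper open.
Joint ranges: [-2.95, 2.95], [-0.29, 1.99], [-1.47, 1.44], [0.14, 2.54], [-1.03, 4.17], [0.13, 1.85], [-2.86, 2.86]. Speed limits (rad/s): [2.39, 2.39, 3.01, 3.01, 3.14, 3.14, 3.14].

### API

Orientations are given as a unit quaternion [w, x, y, z].
In Python, from rig import ctrl gives the robot as it stands.
- The arm moves only by the shell command python3 -m pendant 'ROWS' [OPENING] [FORCE]. ROWS is a JSON object of lists of equal length, an entry for each row: "dp": the shift along the tool's x, y, z in m, a list of three; "spin": the turn about the tool's z in rad. A call has 1 to 20 rows; each row shifts and turns the commanded pose from where the row before left it, along the tool's axes as they then stand; what a row does not reach is not made up. A row lasts 1/8 s, in which the tool goes at most 62.5 mm and 10.7 degrees, less where a joint would pass 70% of its speed; a pose out of reach is approached as far as the arm can. A call is refused whole if a number of a shift passes 0.0625 or a number of a turn 0.188, either way. A call with a gripper value outside its range is refused whole. OPENING is the finger opening in m, from 0 to 0.0878, set as the call begins (- or left out, the last holds). The fingers move at their own pace and stop on an object; FORCE is the grip in N (left out, the last holds). Time passes only in rows, so rows that do not move let the fingers close. It gives the time, the measured TCP pose, the force, the opening and the grip force at its end, in the units of the state.
- ctrl.get_state(): the state, without advancing time (a new reading comes with each control period).
- ctrl.grab_frame(name): name is "scene" or "side" or "wrist"; returns (picture, depth): 384x512x3 uint8, blue, green, red; 384x512 float32, m along the optical axis (not along the pixel's ray), 0 where there is no reading.
- ctrl.camera_model(name): a dict with "fov_y" (degrees; the focal length in pixels is half the picture's height over the tangent of half this angle, whatever the lens; pixels are square), "cx", "cy" (the principal point, pixels), "extrinsics" (4x4, takes a point from camera to world coordinates); the wrist camera has in their place "mount" (4x4, takes a point from camera to tool coordinates, whose origin is the TCP and whose axes are the flange's). Camera axes: x right, y up, looking along -z (the intrinsics and any distortion apply to the point x, -y, -z); pixel columns grow to the right and rows downward; lengths in m; the calibration is good to about 2 mm. The wrist camera is an equidistant fisheye: a pixel r from the principal point sees the ray r / f radians off the axis. A picture is of the moment at which its call begins: read the wrist's pose just before it. camera_model takes no time and is no camera call.
- ctrl.finish_job(): hands the job in; it is judged then, once.
Trained networks look in the newest picture that a camera, given by its name, has taken for a name from the list of things; names that differ only in an ending like _2 or _b are one class to them, and where a whole thing is asked for, a point or a joint stands for the part that bears it (a point fixed in the world has none). Each returns a list of dicts, best first, with "score" (0 to 1); they miss things now and then, are a little off and sometimes report something else, mostly with a low value. They report only what shows in the picture. A call takes as long as a camera call. They do not tell look-alikes from the thing itself.
- ctrl.find_in(camera, target): "bbox" ([centre column, centre row, width, height] as shares, 0 to 1, of the picture: columns of its width, rows of its height, round what is visible of it).
- ctrl.regions_of(camera, target): "pixels" (384x512 bool, what is visible of it) and "bbox" ([centre column, centre row, width, height] as shares, 0 to 1, of the picture: columns of its width, rows of its height, round what is visible of it).
- ctrl.spot_point(camera, target): "centre" ([row, column] as shares, 0 to 1, of the picture: columns of its width, rows of its height: a listed point, or the origin of a listed thing).
The state is a dict: "clock": time; "joint_positions": joint angles; "qvel": joint speeds; "joint_torque": joint torques, N m; "ee_pos": TCP position; "ee_rot": TCP orientation; "ft_force": force on the tool from outside, world axes, zero at the start; "torque": the same for the moment, N m; "opening": opening from 0.0 (shut) to 1.0 (fully open); "grasp_force": force on a finger pad.
Only numpy, scipy, OpenCV 4.12 (cv2) and the standard library are available. Lean on these libraries where they do the work, as an engineer would, in place of code of your own. Each camera call takes 0.05 s, during which the arm holds its last target. There are 200 camera calls.

## Working session

There is one attempt and no reset: what is moved stays moved. The work goes in short steps, Python scripts to look and compute and a shell command to move; the robot and the scene stay as the last step left them, time stands still between calls to the robot, and variables do not carry over. Pictures are saved under pics/ and viewed, at most 10 in all, crops included, and the job is handed in when it is done.

```bash
ls; mkdir -p pics; python3 - <<'E'
from rig import ctrl
import cv2,numpy as np
s=ctrl.get_state();print(s['clock'],s['ee_pos'],s['ee_rot'],s['opening'])
for n in ['scene','side','wrist']:
    m=ctrl.camera_model(n);print(n,{k:np.round(v,3).tolist() for k,v in m.items()})
    p,d=ctrl.grab_frame(n);np.savez(f'{n}0.npz',p=p,d=d)
    for t in ['elbow','socket','head','mouth']:
        try:
            print(t,[(round(r['score'],2),np.round(np.array(r['centre'])*[384,512]).tolist()) for r in ctrl.spot_point(n,t)][:4])
        except Exception as e: print(t,e)
a=[np.load(f'{n}0.npz')['p'] for n in ['scene','side','wrist']]
im=np.vstack([np.hstack([a[0],a[1]]),np.hstack([a[2],a[2]*0])])
cv2.imwrite('pics/all.png',cv2.resize(im,(800,600)))
E
```

```text
pics
0.0 [ 6.24507981e-01 -5.27060027e-05  2.21825138e-01] [-5.16336925e-04  7.07109748e-01  7.07103372e-01 -5.98821785e-04] 0.9960214382997948
scene {'fov_y': 53.844, 'cx': 252.918, 'cy': 194.237, 'extrinsics': [[0.765, 0.507, -0.397, 0.314], [-0.644, 0.586, -0.492, -0.492], [-0.017, 0.632, 0.775, 0.728], [0.0, 0.0, 0.0, 1.0]]}
elbow [(0.63, [272.0, 292.0])]
socket [(0.71, [183.0, 214.0]), (0.41, [267.0, 289.0])]
head [(0.9, [262.0, 296.0])]
mouth [(0.78, [170.0, 214.0])]
side {'fov_y': 56.554, 'cx': 249.59, 'cy': 192.938, 'extrinsics': [[0.969, 0.145, -0.2, 0.463], [-0.247, 0.625, -0.741, -0.73], [0.018, 0.767, 0.641, 0.639], [0.0, 0.0, 0.0, 1.0]]}
elbow [(0.85, [267.0, 252.0]), (0.63, [158.0, 229.0])]
socket [(0.9, [181.0, 236.0]), (0.55, [251.0, 257.0])]
head [(0.85, [252.0, 257.0]), (0.5, [143.0, 232.0])]
mouth [(0.79, [169.0, 237.0])]
wrist {'fov_y': 65.706, 'cx': 255.905, 'cy': 189.371, 'mount': [[0.001, 0.96, 0.281, 0.077], [1.0, -0.0, -0.001, 0.001], [-0.001, 0.281, -0.96, -0.162], [0.0, 0.0, 0.0, 1.0]]}
elbow [(0.74, [310.0, 248.0]), (0.73, [26.0, 267.0])]
socket [(0.64, [118.0, 267.0])]
head [(0.87, [12.0, 273.0]), (0.81, [336.0, 245.0])]
mouth [(0.82, [120.0, 267.0])]
```

View pics/all.png

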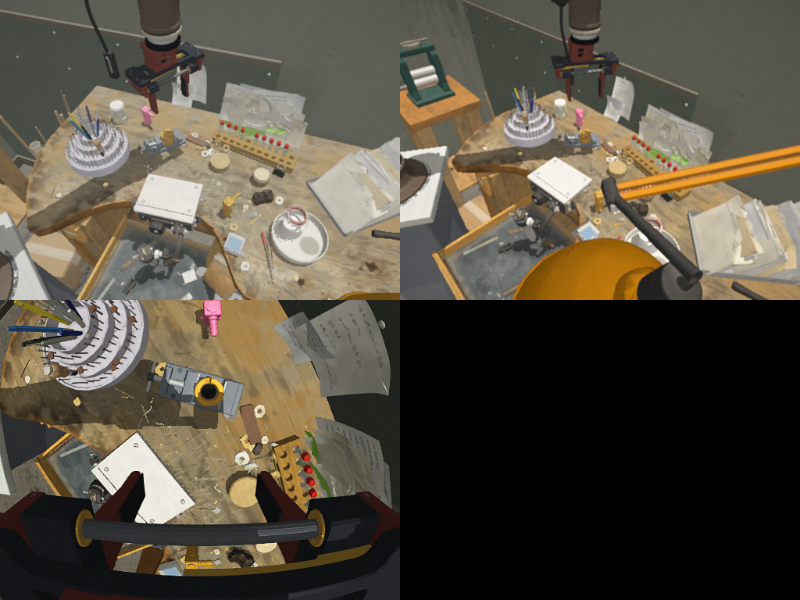

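```bash
cat > h.py <<'E'
import numpy as np,cv2
from rig import ctrl
from scipy.spatial.transform import Rotation as Rn
def rot(q): return Rn.from_quat([q[1],q[2],q[3],q[0]]).as_matrix()
def wT(s):
    T=np.eye(4);T[:3,:3]=rot(s['ee_rot']);T[:3,3]=s['ee_pos'];return T@np.array(ctrl.camera_model('wrist')['mount'])
def rays(n,rc,T=None):
    "rc Nx2 (row,col) -> origin, rays in world scaled to unit optical depth"
    m=ctrl.camera_model(n);f=192/np.tan(np.radians(m['fov_y']/2))
    rc=np.atleast_2d(rc).astype(float);x=(rc[:,1]-m['cx'])/f;y=(rc[:,0]-m['cy'])/f
    if n=='wrist':
        r=np.hypot(x,y)+1e-9;k=np.tan(r)/r;x,y=x*k,y*k
    else: T=np.array(m['extrinsics'])
    d=np.stack([x,-y,-np.ones_like(x)],1)@T[:3,:3].T
    return T[:3,3],d
def pts(n,rc,d,T=None):
    o,r=rays(n,rc,T);return o+r*d[:,None]
def atz(n,rc,z,T=None):
    o,r=rays(n,rc,T);return o+r*((z-o[2])/r[:,2])[:,None]
def grab(n):
    s=ctrl.get_state();T=wT(s) if n=='wrist' else None
    p,d=ctrl.grab_frame(n);return p,d,T,s
E
python3 - <<'E'
from h import *
for n,e,h,m in [('scene',(272,292),(262,296),(170,214)),('side',(267,252),(252,257),(169,237))]:
    print(n,'elbow',atz(n,e,0).round(3),'head',atz(n,h,.056).round(3),'mouth',atz(n,m,.048).round(3))
s=ctrl.get_state();print('wrist',atz('wrist',(120,267),.048,wT(s)).round(3),atz('wrist',(336,245),.056,wT(s)).round(3))
z=np.load('scene0.npz')['p'];z2=np.load('side0.npz')['p']
im=np.hstack([cv2.resize(z[225:295,250:340],(400,311)),cv2.resize(z2[215:285,205:295],(400,311))])
im2=np.hstack([cv2.resize(z[130:200,170:260],(400,280)),cv2.resize(z2[120:190,190:280],(400,280))])
cv2.imwrite('pics/crop.png',np.vstack([im,im2]))
E
```

```text
scene elbow [[ 0.613 -0.247  0.   ]] head [[ 0.612 -0.255  0.056]] mouth [[0.64  0.061 0.048]]
side elbow [[ 0.605 -0.244  0.   ]] head [[ 0.613 -0.25   0.056]] mouth [[0.64  0.062 0.048]]
wrist [[0.639 0.059 0.048]] [[ 0.61  -0.247  0.056]]
```

View pics/crop.png

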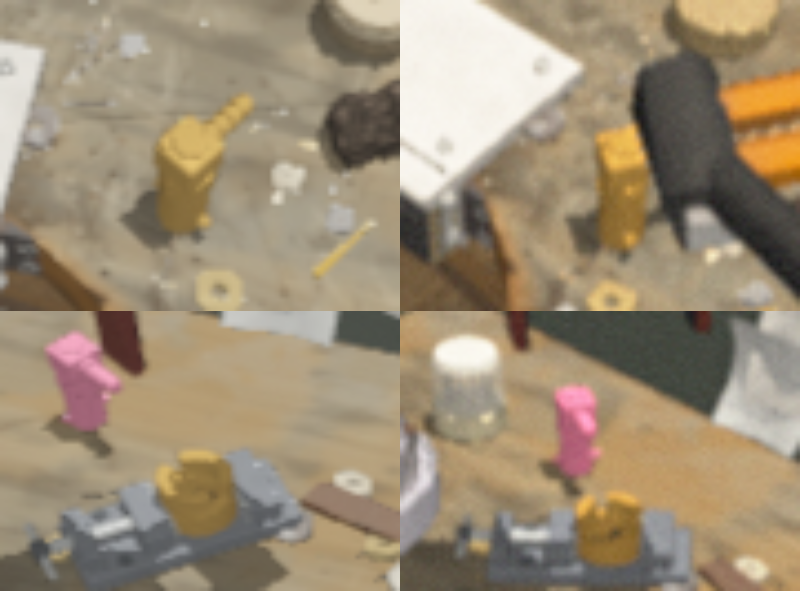

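```bash
python3 - <<'E'
from h import *
for n in ['side','scene']:
    z=np.load(n+'0.npz');p,d=z['p'],z['d']
    rc=np.argwhere(d>0);P=pts(n,rc,d[d>0])
    k=(P[:,2]>.09)&(P[:,0]>.4)&(P[:,0]<.95)&(P[:,1]>-.55)&(P[:,1]<.25)
    # bin
    Q=P[k];b=np.round(Q/[.08,.08,.08]).astype(int)
    u,c=np.unique(b,axis=0,return_counts=True)
    print(n,[((x*.08).round(2).tolist(),int(y)) for x,y in zip(u,c) if y>25])
E
```

```text
side [([0.4, 0.08, 0.08], 48), ([0.4, 0.08, 0.16], 38), ([0.4, 0.16, 0.08], 122), ([0.4, 0.16, 0.16], 164), ([0.48, -0.56, 0.32], 99), ([0.48, 0.16, 0.08], 273), ([0.48, 0.16, 0.16], 227), ([0.56, 0.0, 0.24], 123), ([0.56, 0.0, 0.32], 835), ([0.56, 0.0, 0.4], 418), ([0.56, 0.0, 0.48], 320), ([0.64, -0.08, 0.4], 64), ([0.64, -0.08, 0.48], 43), ([0.64, 0.0, 0.24], 151), ([0.64, 0.0, 0.32], 768), ([0.64, 0.0, 0.4], 890), ([0.64, 0.0, 0.48], 922), ([0.72, 0.0, 0.32], 432), ([0.72, 0.16, 0.08], 41), ([0.72, 0.24, 0.08], 29), ([0.72, 0.24, 0.16], 29), ([0.72, 0.24, 0.32], 56), ([0.72, 0.24, 0.4], 53), ([0.8, 0.0, 0.08], 106), ([0.8, 0.0, 0.16], 41), ([0.8, 0.08, 0.08], 187), ([0.8, 0.08, 0.16], 450), ([0.8, 0.08, 0.24], 267), ([0.8, 0.08, 0.32], 174), ([0.8, 0.08, 0.4], 207), ([0.8, 0.08, 0.48], 49), ([0.8, 0.16, 0.08], 120), ([0.8, 0.16, 0.16], 590), ([0.8, 0.16, 0.24], 667), ([0.8, 0.16, 0.32], 866), ([0.8, 0.16, 0.4], 1019), ([0.8, 0.16, 0.48], 135), ([0.8, 0.24, 0.08], 55), ([0.8, 0.24, 0.16], 187), ([0.8, 0.24, 0.24], 59), ([0.8, 0.24, 0.32], 417), ([0.8, 0.24, 0.4], 479), ([0.88, -0.
[... 1878 characters left out ...]
0.88, -0.16, 0.16], 61), ([0.88, -0.08, 0.08], 523), ([0.88, -0.08, 0.16], 816), ([0.88, -0.08, 0.24], 143), ([0.88, 0.0, 0.08], 126), ([0.88, 0.0, 0.16], 1290), ([0.88, 0.0, 0.24], 1310), ([0.88, 0.0, 0.32], 1505), ([0.88, 0.0, 0.4], 846), ([0.88, 0.08, 0.08], 184), ([0.88, 0.08, 0.16], 614), ([0.88, 0.08, 0.24], 838), ([0.88, 0.08, 0.32], 1180), ([0.88, 0.08, 0.4], 466), ([0.96, -0.48, 0.08], 247), ([0.96, -0.4, 0.08], 219), ([0.96, -0.24, 0.08], 68), ([0.96, -0.16, 0.08], 250), ([0.96, -0.16, 0.16], 299), ([0.96, -0.08, 0.16], 543), ([0.96, -0.08, 0.24], 781), ([0.96, -0.08, 0.32], 1012), ([0.96, -0.08, 0.4], 730), ([0.96, 0.0, 0.24], 29), ([0.96, 0.0, 0.32], 103), ([0.96, 0.0, 0.4], 65)]
```

```bash
python3 -m pendant '{"dp":[[-0.05,0,0],[-0.05,0,0],[-0.05,0,0],[-0.05,0,0],[-0.05,-0.012,0.0],[-0.02,0,0],[0,0,0]],"spin":[0,0,0,0,0,0,0]}'
python3 - <<'E'
from h import *
p,d,T,s=grab('wrist');np.savez('w1.npz',p=p,d=d,T=T)
print(s['ee_pos'],s['clock'])
for t in ['elbow','head','lugs']:
    print(t,[(round(r['score'],2),np.round(np.array(r['centre'])*[384,512]).tolist(),atz('wrist',np.array(r['centre'])*[384,512],{'elbow':0,'head':.056,'lugs':.012}[t],T).round(4).tolist()) for r in ctrl.spot_point('wrist',t)][:4])
rc=np.argwhere(d>0);P=pts('wrist',rc,d[d>0],T)
k=(P[:,2]>.045)&(P[:,2]<.08)&(np.hypot(P[:,0]-.612,P[:,1]+.25)<.06)
Q=P[k];print(len(Q),Q.min(0),Q.max(0),Q.mean(0))
np.save('el.npy',Q)
# top face
t=Q[Q[:,2]>Q[:,2].max()-.006];(c,sz,a)=cv2.minAreaRect((t[:,:2]*1000).astype(np.float32));print('top',c,sz,a)
q=Q;(c,sz,a)=cv2.minAreaRect((q[:,:2]*1000).astype(np.float32));print('all',c,sz,a)
cv2.imwrite('pics/w1.png',p)
E
```

```text
clock: 1.62
ee_pos: [0.6128, -0.2712, 0.2224]
ee_rot: [-0.0, 0.708, 0.706, -0.0]
ft_force: [0.1, 0.6, -1.3]
opening: 1.001
grasp_force: 0.0
[ 0.61276207 -0.27115663  0.22244467] 1.625
elbow [(0.87, [144.0, 254.0], [[0.612, -0.2461, 0.0]])]
head [(0.73, [152.0, 251.0], [[0.6092, -0.2477, 0.056]])]
lugs [(0.78, [146.0, 253.0], [[0.6104, -0.2465, 0.012]])]
759 [ 0.59796921 -0.25819122  0.04502735] [ 0.64969332 -0.23324793  0.07167354] [ 0.61826148 -0.24446739  0.06539497]
top (609.7523193359375, -245.86050415039062) (23.348134994506836, 24.194068908691406) 4.847771167755127
all (623.8216552734375, -245.24008178710938) (52.262908935546875, 24.650733947753906) 3.2677931785583496
```

View pics/w1.png

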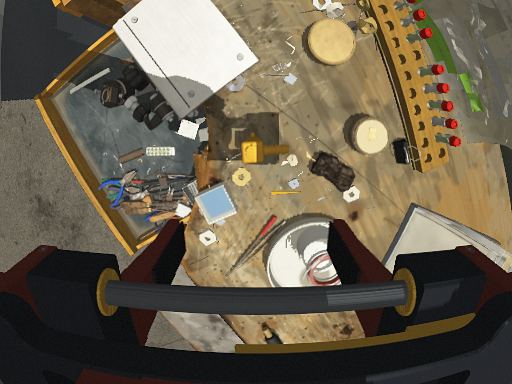

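```bash
python3 -m pendant '{"dp":[[0.06,0.01,0],[0.06,0.01,0],[0.06,0.007,0.02],[0.06,0,0.04],[0.03,0,0.05],[0,0,0]],"spin":[0,0,0,0,0,0]}'
python3 - <<'E'
from h import *
p,d,T,s=grab('wrist');np.savez('w2.npz',p=p,d=d,T=T)
print(s['ee_pos'],s['clock'])
for t in ['socket','mouth','thread']:
    print(t,[(round(r['score'],2),np.round(np.array(r['centre'])*[384,512]).tolist(),atz('wrist',np.array(r['centre'])*[384,512],{'socket':0,'mouth':.048,'thread':.037}[t],T).round(4).tolist()) for r in ctrl.spot_point('wrist',t)][:4])
rc=np.argwhere(d>0);P=pts('wrist',rc,d[d>0],T)
k=(P[:,2]>.042)&(P[:,2]<.054)&(np.hypot(P[:,0]-.64,P[:,1]-.061)<.035)
Q=P[k];print(len(Q),np.median(Q[:,2]))
(c,r)=cv2.minEnclosingCircle((Q[:,:2]*1000).astype(np.float32));print(c,r)
# rectify: top-down at z=.048, 0.15mm/px
g=np.arange(-.035,.035,.00014);X,Y=np.meshgrid(c[0]/1000+g,c[1]/1000-g)
m=ctrl.camera_model('wrist');f=192/np.tan(np.radians(m['fov_y']/2))
W=np.stack([X.ravel(),Y.ravel(),np.full(X.size,.048)],1)
C=(W-T[:3,3])@T[:3,:3];th=np.arctan2(np.hypot(C[:,0],C[:,1]),-C[:,2]);rr=np.hypot(C[:,0],C[:,1])
u=m['cx']+f*th*C[:,0]/rr;v=m['cy']-f*th*C[:,1]/rr
o=cv2.remap(p,u.reshape(X.shape).astype(np.float32),v.reshape(X.shape).astype(np.float32),cv2.INTER_CUBIC)
dd=cv2.remap(d,u.reshape(X.shape).astype(np.float32),v.reshape(X.shape).astype(np.float32),cv2.INTER_NEAREST)
# height of each pixel
Rw=(W-T[:3,3])/(-C[:,2])[:,None];H=(T[2,3]+Rw[:,2]*dd.ravel()).reshape(X.shape)
np.savez('rect.npz',o=o,H=H,c=c)
hv=np.clip((H-.0)/.06*255,0,255).astype(np.uint8)
im=np.hstack([cv2.resize(o,(400,400)),cv2.cvtColor(cv2.resize(hv,(400,400)),cv2.COLOR_GRAY2BGR)])
cv2.imwrite('pics/rect.png',im)
for R in (.0155,.0175,.0195):
  a=np.radians(np.arange(0,360,3));i=np.round((.035+R*np.cos(a))/.00014).astype(int);j=np.round((.035-R*np.sin(a))/.00014).astype(int)
  print(R,''.join('#' if h>.044 else '.' for h in H[j,i]))
E
```

```text
clock: 2.58
ee_pos: [0.6369, -0.0034, 0.1146]
ee_rot: [-0.003, 0.704, 0.71, -0.002]
ft_force: [0.0, -0.4, 0.7]
opening: 0.999
grasp_force: 0.0
[ 0.63687028 -0.00335567  0.11460517] 2.575
socket [(0.65, [119.0, 259.0], [[0.6397, 0.0605, 0.0]])]
mouth [(0.6, [120.0, 257.0], [[0.6381, 0.0615, 0.048]])]
thread [(0.83, [115.0, 256.0], [[0.6374, 0.0652, 0.037]])]
1273 0.04769216799962328
(639.5299682617188, 61.90508270263672) 21.61687469482422
0.0155 ############################...........###############################################............######################
0.0175 ############################...........################################################...........######################
0.0195 ############################...........################################################...........######################
```

View pics/rect.png

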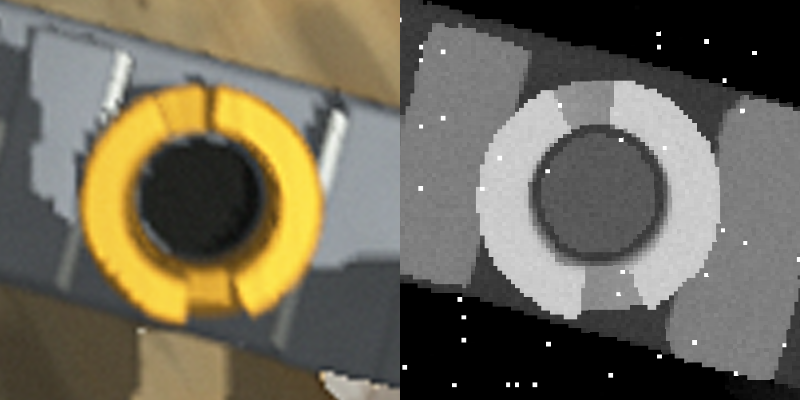

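```bash
python3 - <<'E'
from h import *
from scipy.optimize import differential_evolution as DE
z=np.load('rect.npz');H=z['H'];c=z['c']/1000
g=np.arange(-.035,.035,.00014);X,Y=np.meshgrid(g,-g)
R=np.hypot(X,Y);use=(R<.024)&np.isfinite(H);hi=(H>.0445)&(H<.053)
x,y,h=X[use],Y[use],hi[use]
def mod(p):
    dx,dy=x-p[0],y-p[1];u=dx*np.cos(p[2])+dy*np.sin(p[2]);r=np.hypot(dx,dy)
    return (r<.0215)&(r>.013)&(abs(u)>.00425)
r=DE(lambda p:np.mean(mod(p)!=h),[(-.004,.004)]*2+[(-.4,.5)],seed=1,tol=1e-6)
print('socket',c+r.x[:2],np.degrees(r.x[2]),r.fun)
# elbow head + barb from w1
z=np.load('w1.npz');p,d,T=z['p'],z['d'],z['T']
rc=np.argwhere(d>0);P=pts('wrist',rc,d[d>0],T)
k=np.hypot(P[:,0]-.62,P[:,1]+.245)<.06
P=P[k];top=P[(P[:,2]>.063)&(P[:,2]<.075)]
low=P[(P[:,2]>.050)&(P[:,2]<.0665)&(P[:,0]>.626)&(P[:,0]<.652)]
l=cv2.fitLine((low[:,:2]*1000).astype(np.float32),cv2.DIST_L2,0,.01,.01).ravel();print('barb',len(low),np.degrees(np.arctan2(l[1],l[0])),l[2:],'topz',np.median(top[:,2]))
hi=top[:,:2].mean(0);b=low[:,:2].mean(0);print('top mean',hi,'barb mean',b,np.degrees(np.arctan2(*(b-hi)[::-1])))
# silhouettes in colour: yellow mask of the head square in rectification at z=.068
E
```

```text
socket [0.63938319 0.06195635] 7.489890372531229 0.03855523435216163
barb 204 3.7031128 [ 637.6552  -243.79997] topz 0.06772858476933619
top mean [ 0.61260974 -0.24540816] barb mean [ 0.63765518 -0.24379997] 3.673982789101742
```

```bash
python3 -m pendant '{"dp":[[-0.04,0,-0.035],[-0.06,0,0],[-0.06,0,0],[-0.06,-0.007,0],[-0.02,0,0],[0,0,0],[0,0,0],[0,0,0],[0,0,0],[0,0,0],[0,0,0],[0,0,0],[0,0,0],[0,0,0],[0,0,0]],"spin":[0,0,0,0,-0.182,-0.182,-0.182,-0.182,-0.182,-0.182,-0.182,-0.182,-0.182,0,0]}'
cat > el.py <<'E'
from h import *
from scipy.optimize import differential_evolution as DE
p,d,T,s=grab('wrist');np.savez('w3.npz',p=p,d=d,T=T)
R=rot(s['ee_rot']);yaw=np.degrees(np.arctan2(R[1,1],R[0,1]));print(s['ee_pos'],'tool y angle',yaw,'q',s['joint_positions'].round(2) if hasattr(s['joint_positions'],'round') else s['joint_positions'],s['clock'])
rc=np.argwhere(d>0);P=pts('wrist',rc,d[d>0],T)
k=(np.hypot(P[:,0]-.62,P[:,1]+.245)<.06)&(P[:,2]>.03)&(P[:,2]<.075);P=P[k]
top=P[P[:,2]>.0655];low=P[(P[:,2]>.055)&(P[:,2]<.0655)&(P[:,0]>.626)&(P[:,0]<.652)]
print(len(top),len(low),'topz',np.median(top[:,2]))
c,sz,a=cv2.minAreaRect((top[:,:2]*1000).astype(np.float32));print('top',c,sz,a,top[:,:2].mean(0))
if len(low)>10:
    l=cv2.fitLine((low[:,:2]*1000).astype(np.float32),cv2.DIST_L2,0,.01,.01).ravel();print('barb',np.degrees(np.arctan2(l[1],l[0])),l[2:])
E
python3 el.py; python3 - <<'E'
from h import *
for n in ['scene','side']:
    z=np.load(n+'0.npz');d=z['d'];rc=np.argwhere(d>0);P=pts(n,rc,d[d>0])
    r=np.hypot(P[:,0]-.639,P[:,1]-.062)
    for z0 in (.1,.13,.16,.19):
        k=(P[:,2]>z0)&(P[:,2]<.24)&(P[:,1]>.04)&(P[:,0]<.75); print(n,z0,k.sum(),np.sort(r[k])[:8:2].round(3),P[k][np.argmin(r[k])].round(3) if k.any() else '')
E
```

```text
clock: 4.65
ee_pos: [0.6329, -0.2503, 0.1543]
ee_rot: [0.001, -0.031, 1.0, -0.0]
ft_force: [0.1, -0.9, 0.5]
opening: 0.994
grasp_force: 0.0
[ 0.6328842  -0.25028734  0.15433224] tool y angle 93.53473353069829 q [ 0.53  0.59 -0.34  1.5   0.21  1.08  1.78] 4.65
729 287 topz 0.06805059047520035
top (610.6688232421875, -246.55189514160156) (25.713241577148438, 23.404155731201172) 3.3701467514038086 [ 0.6094939  -0.24670347]
barb 4.969926 [ 637.7546 -245.0773]
scene 0.1 8703 [0.146 0.149 0.15  0.154] [0.748 0.16  0.13 ]
scene 0.13 6681 [0.183 0.185 0.185 0.185] [0.473 0.14  0.159]
scene 0.16 4691 [0.2   0.201 0.202 0.215] [0.452 0.133 0.163]
scene 0.19 2730 [0.227 0.231 0.232 0.234] [0.727 0.271 0.24 ]
side 0.1 9096 [0.149 0.153 0.155 0.171] [0.75  0.162 0.129]
side 0.13 6781 [0.183 0.183 0.185 0.185] [0.474 0.142 0.157]
side 0.16 4480 [0.185 0.198 0.201 0.214] [0.472 0.14  0.161]
side 0.19 2644 [0.227 0.228 0.231 0.232] [0.739 0.265 0.193]
```

```bash
python3 -m pendant '{"dp":[[0.0226,0.0055,0],[0,0,0.03],[0,0,0.03],[0,0,0.03],[0,0,0.0243],[0,0,0],[0,0,0]],"spin":[0,0,0,0,0,0,0]}' 0.05
python3 -m pendant '{"dp":[[0,0,0],[0,0,0],[0,0,0],[0,0,0],[0,0,0]],"spin":[0,0,0,0,0]}' 0.0 30
```

```text
clock: 5.58
ee_pos: [0.6107, -0.2453, 0.0401]
ee_rot: [0.001, -0.033, 0.999, -0.0]
ft_force: [0.2, -0.3, 0.4]
opening: 0.573
grasp_force: 0.0
clock: 6.2
ee_pos: [0.6102, -0.2452, 0.0395]
ee_rot: [0.0, -0.034, 0.999, -0.0]
ft_force: [-1.4, -0.2, 6.4]
opening: 0.275
grasp_force: 29.9
```

```bash
python3 -m pendant '{"dp":[[0,0,-0.02],[0,0,-0.045],[0,0,-0.045],[-0.015,0.042,0],[-0.015,0.042,0],[-0.015,0.042,0],[-0.015,0.042,0],[-0.015,0.042,0],[-0.015,0.042,0],[-0.005,0.042,0],[0,0,0],[0,0,0]],"spin":[0,0,0,0,0,0,0,0,0,0,-0.063,0]}'
cat > so.py <<'E'
from h import *
from scipy.optimize import differential_evolution as DE
import sys
p,d,T,s=grab('wrist')
R=rot(s['ee_rot']);yaw=np.degrees(np.arctan2(R[1,1],R[0,1]));print(s['ee_pos'],'tool y angle',yaw,s['clock'])
c=np.array([.6394,.062])
g=np.arange(-.035,.035,.00014);X,Y=np.meshgrid(g,-g)
m=ctrl.camera_model('wrist');f=192/np.tan(np.radians(m['fov_y']/2))
W=np.stack([X.ravel()+c[0],Y.ravel()+c[1],np.full(X.size,.048)],1)
C=(W-T[:3,3])@T[:3,:3];rr=np.hypot(C[:,0],C[:,1]);th=np.arctan2(rr,-C[:,2])
u=(m['cx']+f*th*C[:,0]/rr).reshape(X.shape).astype(np.float32);v=(m['cy']-f*th*C[:,1]/rr).reshape(X.shape).astype(np.float32)
o=cv2.remap(p,u,v,cv2.INTER_CUBIC);dd=cv2.remap(d,u,v,cv2.INTER_NEAREST)
H=(T[2,3]+((W-T[:3,3])/(-C[:,2])[:,None])[:,2]*dd.ravel()).reshape(X.shape)
hi=(H>.0445)&(H<.053);Rr=np.hypot(X,Y);use=Rr<.025
x,y,h=X[use],Y[use],hi[use]
def mod(q):
    dx,dy=x-q[0],y-q[1];a=dx*np.cos(q[2])+dy*np.sin(q[2]);r=np.hypot(dx,dy)
    return (r<.0215)&(r>.013)&(abs(a)>.00425)
r=DE(lambda q:np.mean(mod(q)!=h),[(-.004,.004)]*2+[(-.3,.5)],seed=1,tol=1e-6)
print('socket',c+r.x[:2],np.degrees(r.x[2]),r.fun)
cv2.imwrite('pics/'+sys.argv[1],np.hstack([cv2.resize(p,(512,384)),cv2.resize(o,(288,384))]))
E
python3 so.py s1.png
```

```text
clock: 7.7
ee_pos: [0.685, 0.055, 0.1497]
ee_rot: [0.0, -0.065, 0.998, -0.0]
ft_force: [0.6, -0.2, -0.8]
opening: 0.273
grasp_force: 29.9
[0.68495429 0.05503553 0.14974009] tool y angle 97.49224457100584 7.7
socket [0.63898264 0.06150513] 6.489487309635762 0.034483446947391534
```

View pics/s1.png

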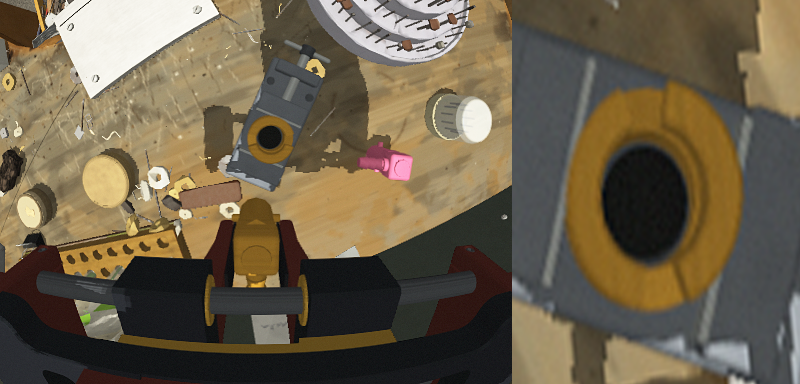

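```bash
python3 -m pendant '{"dp":[[0.022,0.0063,0],[0.0224,0.0063,0],[0,0,0.03],[0,0,0.024],[0,0,0],[0,0,0]],"spin":[0,0,0,0,0,0]}'; python3 - <<'E'
from h import *
s=ctrl.get_state();print(s['ee_pos'],rot(s['ee_rot']).round(4).tolist(),s['ft_force'],s['torque'])
E
```

```text
clock: 8.5
ee_pos: [0.64, 0.0609, 0.0961]
ee_rot: [0.001, -0.064, 0.998, 0.0]
ft_force: [-0.3, -0.4, -0.5]
opening: 0.271
grasp_force: 29.9
[0.63997812 0.06085806 0.09613284] [[-0.9917, -0.1283, 0.0011], [-0.1283, 0.9917, 0.0001], [-0.0011, -0.0, -1.0]] [-0.26431074 -0.35265979 -0.52767058] [ 0.06279837 -0.07783549 -0.03993957]
```

```bash
python3 -m pendant '{"dp":[[0.0005,0.0009,0],[0,0,0.005],[0,0,0.005],[0,0,0.004],[0,0,0]],"spin":[0,0,0,0,0]}'
```

```text
clock: 9.12
ee_pos: [0.6385, 0.0622, 0.0805]
ee_rot: [-0.0, -0.065, 0.998, 0.0]
ft_force: [-0.6, 0.9, -1.5]
opening: 0.269
grasp_force: 29.9
```

```bash
python3 -m pendant '{"dp":[[0.0,0,0.002],[0,0,0.002],[0,0,0.001],[0,0,0]],"spin":[0,0,0,0]}'
```

```text
clock: 9.62
ee_pos: [0.6387, 0.0622, 0.076]
ee_rot: [-0.0, -0.065, 0.998, -0.0]
ft_force: [0.9, -0.3, -0.5]
opening: 0.273
grasp_force: 29.9
```

```bash
python3 -m pendant '{"dp":[[0.0,0,0.002],[0,0,0.002],[0,0,0.002],[0,0,0.002],[0,0,0.0015],[0,0,0],[0,0,0]],"spin":[0,0,0,0,0,0,0]}'
```

```text
clock: 10.5
ee_pos: [0.6388, 0.0622, 0.0666]
ee_rot: [0.0, -0.065, 0.998, -0.0]
ft_force: [-0.4, -0.5, -0.6]
opening: 0.273
grasp_force: 29.9
```

```bash
python3 -m pendant '{"dp":[[0.0,0,0.001],[0,0,0.001],[0,0,0],[0,0,0]],"spin":[0,0,0,0]}'; python3 -m pendant '{"dp":[[0.0,0,0.0005],[0,0,0],[0,0,0]],"spin":[0,0,0]}'
```

```text
clock: 11.0
ee_pos: [0.6388, 0.0622, 0.0648]
ee_rot: [0.0, -0.065, 0.998, -0.0]
ft_force: [-0.8, -0.3, 2.5]
opening: 0.271
grasp_force: 29.9
clock: 11.38
ee_pos: [0.6389, 0.0622, 0.0645]
ee_rot: [0.0, -0.065, 0.998, -0.0]
ft_force: [-1.7, -0.1, 5.5]
opening: 0.275
grasp_force: 29.9
```

```bash
cat > f.py <<'E'
from h import *
F=[];M=[]
for i in range(3):
    s=ctrl.get_state();F.append(s['ft_force']);M.append(s['torque'])
    ctrl.grab_frame('wrist')
R=rot(s['ee_rot']);yaw=np.degrees(np.arctan2(R[1,1],R[0,1]))
print(round(s['clock'],2),'yaw %.2f'%yaw,'pos',(np.array(s['ee_pos'])*1000).round(2),'F',np.mean(F,0).round(2),'M',np.mean(M,0).round(3),'j7 %.2f'%s['joint_positions'][6])
E
P="python3 -m pendant"
python3 -m pendant '{"dp":[[0,0,-0.0006],[0,0,0],[0,0,0]],"spin":[0,0,0]}' >/dev/null; python3 f.py
python3 -m pendant '{"dp":[[0,0,0.00025],[0,0,0]],"spin":[0.0524,0]}' >/dev/null; python3 f.py
python3 -m pendant '{"dp":[[0,0,0.00025],[0,0,0]],"spin":[0.0524,0]}' >/dev/null; python3 f.py
python3 -m pendant '{"dp":[[0,0,0.00025],[0,0,0]],"spin":[0.0524,0]}' >/dev/null; python3 f.py
```

```text
11.85 yaw 97.46 pos [638.82  62.19  64.64] F [-0.1  -0.31  2.7 ] M [0.086 0.047 0.009] j7 1.30
12.25 yaw 94.52 pos [638.84  62.15  64.37] F [-0.19 -0.36  2.37] M [ 0.077 -0.059 -0.036] j7 1.25
12.65 yaw 91.54 pos [638.76  62.15  64.13] F [-0.54 -0.34  2.63] M [0.077 0.019 0.004] j7 1.21
13.05 yaw 88.54 pos [638.78  62.16  63.84] F [-0.48 -0.61  1.66] M [ 0.057 -0.039  0.031] j7 1.16
```

```bash
python3 -m pendant '{"dp":[[0,0,-0.0005],[0,0,0]],"spin":[0,0]}' >/dev/null; python3 f.py
python3 -m pendant '{"dp":[[0,0,-0.0004],[0,0,0]],"spin":[0,0]}' >/dev/null; python3 f.py
python3 -m pendant '{"dp":[[0,0,0.00025],[0,0,0]],"spin":[0.0524,0]}' >/dev/null; python3 f.py
python3 -m pendant '{"dp":[[0,0,0.00025],[0,0,0]],"spin":[0.0524,0]}' >/dev/null; python3 f.py
```

```text
13.45 yaw 88.46 pos [638.62  62.13  64.18] F [ 0.36  0.74 -0.64] M [ 0.096 -0.152 -0.02 ] j7 1.16
13.85 yaw 88.46 pos [638.55  62.15  64.54] F [ 0.4   0.29 -3.07] M [ 0.158 -0.239  0.001] j7 1.16
14.25 yaw 85.51 pos [639.03  62.03  64.59] F [ 1.95 -0.41 -2.91] M [-0.01  -0.614  0.05 ] j7 1.12
14.65 yaw 82.53 pos [638.89  62.07  64.28] F [ 2.83 -0.12 -4.13] M [-0.06  -0.749  0.043] j7 1.07
```

```bash
python3 -m pendant '{"dp":[[0,0,0.0005],[0,0,0]],"spin":[0,0]}' >/dev/null; python3 f.py
python3 -m pendant '{"dp":[[0,0,0.00025],[0,0,0]],"spin":[0.0524,0]}' >/dev/null; python3 f.py
python3 -m pendant '{"dp":[[0,0,0.00025],[0,0,0]],"spin":[0.0524,0]}' >/dev/null; python3 f.py
```

```text
15.05 yaw 82.46 pos [638.47  62.24  63.82] F [ 1.01  0.05 -1.73] M [ 0.002 -0.246  0.023] j7 1.07
15.45 yaw 79.52 pos [638.56  62.31  63.55] F [ 0.33 -0.02 -1.91] M [ 0.051 -0.12  -0.017] j7 1.03
15.85 yaw 76.53 pos [638.61  62.25  63.25] F [-0.07  0.14 -1.32] M [ 0.091 -0.112  0.006] j7 0.98
```

```bash
for i in 1; do python3 -m pendant '{"dp":[[0,0,0.00025],[0,0,0]],"spin":[0.0524,0]}' >/dev/null; python3 f.py
python3 -m pendant '{"dp":[[0,0,0.00025],[0,0,0]],"spin":[0.0524,0]}' >/dev/null; python3 f.py
python3 -m pendant '{"dp":[[0,0,0.00025],[0,0,0]],"spin":[0.0524,0]}' >/dev/null; python3 f.py
python3 -m pendant '{"dp":[[0,0,0.00025],[0,0,0]],"spin":[0.0524,0]}' >/dev/null; python3 f.py; done
```

```text
16.25 yaw 73.54 pos [638.66  62.19  63.03] F [ 0.39 -0.04 -1.32] M [ 0.07  -0.059 -0.008] j7 0.94
16.65 yaw 70.53 pos [638.67  62.18  62.76] F [-0.36  0.25 -1.09] M [ 0.054 -0.083  0.003] j7 0.90
17.05 yaw 67.53 pos [638.72  62.18  62.52] F [ 0.12  0.17 -1.6 ] M [ 0.052 -0.093  0.011] j7 0.85
17.45 yaw 64.53 pos [638.68  62.19  62.28] F [-0.51  0.02 -0.72] M [ 0.026 -0.092 -0.013] j7 0.81
```

```bash
python3 -m pendant '{"dp":[[0,0,0.00025],[0,0,0]],"spin":[0.0524,0]}' >/dev/null; python3 f.py
python3 -m pendant '{"dp":[[0,0,0.00025],[0,0,0]],"spin":[0.0524,0]}' >/dev/null; python3 f.py
python3 -m pendant '{"dp":[[0,0,0.00025],[0,0,0]],"spin":[0.0524,0]}' >/dev/null; python3 f.py
```

```text
17.85 yaw 61.53 pos [638.71  62.19  62.05] F [-0.17 -0.36 -0.9 ] M [ 0.05  -0.109  0.036] j7 0.76
18.25 yaw 58.52 pos [638.71  62.2   61.75] F [ 0.13  0.32 -1.2 ] M [ 0.023 -0.095 -0.008] j7 0.72
18.65 yaw 55.52 pos [638.71  62.21  61.55] F [ 0.38 -0.11 -1.47] M [ 0.017 -0.07  -0.038] j7 0.67
```

```bash
python3 -m pendant '{"dp":[[0,0,0.00025],[0,0,0]],"spin":[0.0524,0]}' >/dev/null; python3 f.py
python3 -m pendant '{"dp":[[0,0,0.00025],[0,0,0]],"spin":[0.0524,0]}' >/dev/null; python3 f.py
python3 -m pendant '{"dp":[[0,0,0.00025],[0,0,0]],"spin":[0.0524,0]}' >/dev/null; python3 f.py
python3 -m pendant '{"dp":[[0,0,0.00025],[0,0,0]],"spin":[0.0524,0]}' >/dev/null; python3 f.py
```

```text
19.05 yaw 52.52 pos [638.72  62.17  61.3 ] F [-0.09  0.34 -1.62] M [ 0.023 -0.075  0.002] j7 0.63
19.45 yaw 49.52 pos [638.71  62.18  61.04] F [ 0.29 -0.84 -1.63] M [-0.011 -0.093 -0.009] j7 0.58
19.85 yaw 46.51 pos [638.74  62.18  60.81] F [-0.03 -0.15 -1.1 ] M [-0.002 -0.103 -0.03 ] j7 0.54
20.25 yaw 43.51 pos [638.78  62.11  60.6 ] F [ 0.26 -1.04 -0.72] M [-0.081 -0.114  0.025] j7 0.50
```

```bash
python3 -m pendant '{"dp":[[0,0,0.00025],[0,0,0]],"spin":[0.0524,0]}' >/dev/null; python3 f.py
python3 -m pendant '{"dp":[[0,0,0.00025],[0,0,0]],"spin":[0.0524,0]}' >/dev/null; python3 f.py
python3 -m pendant '{"dp":[[0,0,0.00025],[0,0,0]],"spin":[0.0524,0]}' >/dev/null; python3 f.py
```

```text
20.65 yaw 40.50 pos [638.81  62.11  60.38] F [-0.39 -0.78  0.33] M [-0.169 -0.07  -0.013] j7 0.45
21.05 yaw 37.51 pos [638.88  62.15  60.2 ] F [-0.33 -0.99  1.32] M [-0.204 -0.082 -0.006] j7 0.41
21.45 yaw 34.49 pos [638.96  62.05  59.96] F [ 0.58 -1.73  1.98] M [-0.291 -0.137  0.012] j7 0.36
```

```bash
python3 -m pendant '{"dp":[[0,0,0.00025],[0,0,0]],"spin":[0.0524,0]}' >/dev/null; python3 f.py
python3 -m pendant '{"dp":[[0,0,0.00025],[0,0,0]],"spin":[0.0524,0]}' >/dev/null; python3 f.py
python3 -m pendant '{"dp":[[0,0,0.00025],[0,0,0]],"spin":[0.0524,0]}' >/dev/null; python3 f.py
```

```text
21.85 yaw 31.49 pos [638.94  62.05  59.74] F [ 0.66 -1.33  2.74] M [-0.368 -0.181  0.004] j7 0.32
22.25 yaw 28.49 pos [638.93  62.1   59.48] F [ 0.3  -1.87  4.05] M [-0.409 -0.212  0.   ] j7 0.27
22.65 yaw 25.49 pos [638.98  62.08  59.23] F [ 0.93 -2.03  4.83] M [-0.499 -0.252 -0.005] j7 0.23
```

```bash
python3 -m pendant '{"dp":[[0,0,0.00025],[0,0,0]],"spin":[0.0524,0]}' >/dev/null; python3 f.py
python3 -m pendant '{"dp":[[0,0,0.00025],[0,0,0]],"spin":[0.0524,0]}' >/dev/null; python3 f.py
python3 -m pendant '{"dp":[[0,0,0.00025],[0,0,0]],"spin":[0.0524,0]}' >/dev/null; python3 f.py
```

```text
23.05 yaw 22.48 pos [638.95  62.06  59.04] F [ 0.46 -2.37  5.98] M [-0.485 -0.152  0.008] j7 0.19
23.45 yaw 19.48 pos [639.    61.99  58.86] F [ 0.52 -2.26  6.09] M [-0.56  -0.147 -0.002] j7 0.14
23.85 yaw 16.47 pos [639.03  61.86  58.7 ] F [ 0.81 -2.61  6.88] M [-0.635 -0.121  0.052] j7 0.10
```

```bash
python3 -m pendant '{"dp":[[0,0,-0.0005],[0,0,-0.0005],[0,0,0]],"spin":[0,0,0]}' >/dev/null; python3 f.py
python3 -m pendant '{"dp":[[0,0,0],[0,0,0],[0,0,0],[0,0,0],[0,0,0]],"spin":[0,0,0,0,0]}' 0.05
python3 -m pendant '{"dp":[[0,0,-0.01],[0,0,-0.03],[0,0,-0.05],[-0.03,0,-0.04],[-0.04,0,0],[0,0,0],[0,0,0]],"spin":[0,0,0,0,0,0,0]}'
cat > chk.py <<'E'
from h import *
p,d,T,s=grab('wrist');print(s['ee_pos'])
rc=np.argwhere(d>0);P=pts('wrist',rc,d[d>0],T)
k=(np.hypot(P[:,0]-.639,P[:,1]-.062)<.055)&(P[:,2]>.062)&(P[:,2]<.11);P=P[k]
zt=np.percentile(P[:,2],95);top=P[P[:,2]>zt-.004];low=P[(P[:,2]<zt-.004)&(P[:,2]>zt-.014)&(np.hypot(P[:,0]-.639,P[:,1]-.062)>.018)]
c,sz,a=cv2.minAreaRect((top[:,:2]*1000).astype(np.float32));print(len(top),'topz',np.median(top[:,2]),c,sz,a)
l=cv2.fitLine((low[:,:2]*1000).astype(np.float32),cv2.DIST_L2,0,.01,.01).ravel();print('barb',len(low),np.degrees(np.arctan2(l[1],l[0])),l[2:])
cv2.imwrite('pics/fin.png',p)
E
python3 chk.py
```

```text
24.38 yaw 16.40 pos [638.97  61.91  59.04] F [ 3.18 -3.28 -0.35] M [-0.65  -0.993  0.01 ] j7 0.10
clock: 25.05
ee_pos: [0.6386, 0.0622, 0.0593]
ee_rot: [-0.0, 0.599, 0.801, -0.0]
ft_force: [0.4, -0.3, -1.0]
opening: 0.568
grasp_force: 0.0
clock: 25.92
ee_pos: [0.6582, -0.0043, 0.1894]
ee_rot: [-0.0, 0.599, 0.801, 0.0]
ft_force: [-0.8, 0.2, -0.4]
opening: 0.564
grasp_force: 0.0
[ 0.65822068 -0.00430878  0.18943203]
605 topz 0.08771799120330576 (639.83837890625, 62.56439971923828) (23.012252807617188, 22.350204467773438) 16.236019134521484
barb 261 -73.021675 [647.25385  34.97805]
```

View pics/fin.png

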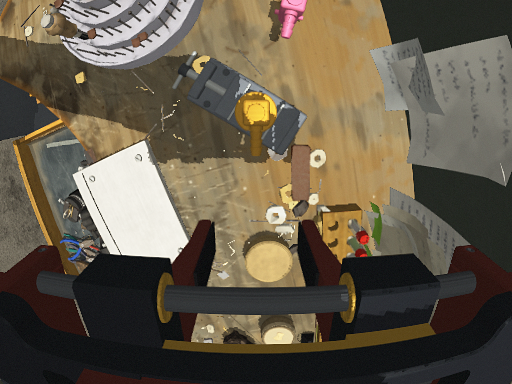

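```bash
python3 -c "
from rig import ctrl
print(ctrl.finish_job())"
```

```text
the job is handed in; nothing more can be done
None
```

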